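# Hold the UV torch over the bonded disc

## Robot

A 6-joint arm with a two-finger parallel gripper is mounted at the origin on the work surface. World frame = base frame: x ahead of the robot, y to its left, z up, the work surface at z = 0. Lengths are in m, angles in degrees, forces in N, time in s.
With the tool pointing down it reaches from about 0.4 to 0.825 m from the base axis. Payload 7 kg.
Tool frame: the origin (TCP) lies at the centre of the arm's flange, where the gripper is bolted on; the fingertips stand 178 mm ahead of it and the grasp point (between the pads) lies 159 mm ahead of it (tip_reach is the distance from the TCP to the fingertips, in m); z points along the fingers, y is the line along which they close (so a half turn about z gives the same grasp; the last joint's range is limited). The gripper opens to 88 mm and grips with 3 to 60 N. Pads are 19 mm wide; open, the fingers measure 130 mm over their backs; the gripper's body (78 mm by 193 mm) begins 47 mm behind the grasp point.
Start: joints at [16.507, 20.546, 0.682, 0, -70.136, -16.507], TCP at [0.675, -0, 0.405] pointing down, gripper open.
Joint ranges: [-176.03, 176.03], [-82.01, 121.73], [-58.28, 71.71], [-173.87, 95.51], [-174.79, -0.11], [-173.66, 173.66]. Speed limits (degrees/s): [136.94, 136.94, 172.46, 180, 180, 180].

## Interface

Orientations are given as [roll, pitch, yaw] about the fixed x, y, z axes, in that order (R = Rz(yaw) Ry(pitch) Rx(roll)).
In Python, from plant import * gives the robot as it stands.
- The arm moves only by the shell command python3 -m handwheel 'ROWS'. ROWS is JSON, a list of rows, each a list of 7 numbers: the opening, from -1 (shut) to 1 (fully open), then the shift along the tool's x, y, z as a fraction of full scale, then the turn, a rotation vector about the tool's x, y, z as a fraction of full scale. A call has 1 to 5 rows; each row shifts and turns the commanded pose from where the row before left it, along the tool's axes as they then stand; what a row does not reach is not made up. Full scale, the value 1, is 0.025 m for a shift and 6 degrees for a turn. A row lasts 1/8 s, in which the tool goes at most 62.5 mm and 10.7 degrees, less where a joint would pass 70% of its speed; a pose out of reach is approached as far as the arm can. A call with a number of a shift or a turn outside -1 to 1 is refused whole. A call with a gripper value outside its range is refused whole. The fingers move at their own pace and stop on an object; the grip force is fixed at half the most. Time passes only in rows, so rows that do not move let the fingers close. It gives the time, the measured TCP pose, the force, the opening and the grip force at its end, in the units of the state.
- get_obs(): the state, without advancing time (a new reading comes with each control period).
- snapshot(name): name is "scene" or "side" or "wrist"; returns a dict with "color" (420x560x3 uint8, red, green, blue), "fx", "fy", "cx", "cy" (pixels), "k1" (the pictures are not rectified: a ray, as slopes to the right and down, at radius r is drawn at 1 + k1 r^2 times it, then the intrinsics apply), "R" (3x3) and "t" (3): a world point X has camera coordinates R X + t; the wrist camera has in their place "tool_from_camera" (4x4, takes a point from camera to tool coordinates, whose origin is the TCP and whose axes are the flange's). Camera axes: x right, y down, z forward; pixel columns grow to the right and rows downward; lengths in m; the calibration is good to about 2 mm. A picture is of the moment at which its call begins: read the wrist's pose just before it. There is no depth.
- close_job(): hands the job in; it is judged then, once.
The state is a dict: "clock": time; "joint_pos": joint angles; "qvel": joint speeds; "tau": joint torques, N m; "tool_pos": TCP position; "orientation": TCP orientation; "force": force on the tool from outside, world axes, zero at the start; "moment": the same for the moment, N m; "opening": finger opening in m; "gripper_force": force on a finger pad.
Only numpy, scipy, OpenCV 4.12 (cv2) and the standard library are available. Lean on these libraries where they do the work, as an engineer would, in place of code of your own. Each camera call takes 0.05 s, during which the arm holds its last target. There are 200 camera calls.

## Task

The clear disc on the model's round altar has just been set in UV-curing glue: lift the lit UV torch up and off the tool rail, where it hangs by its clip, and carry it across clear of the caddy and bottles. Finish holding it still over the disc, upright with the lens down, centred on the disc and about 15 mm above it, and do not let go: the program ends with the torch still held there. The torch must never touch the model or it will stick, and the model and everything else on the bench stay where they are.

Things in the scene. Friction and masses are not known exactly. Their poses are not given: they have to be found in the camera images.
- torch_centre (a point): UV torch: a straight dark metal cylinder, 25 mm in diameter, 122 mm long, about 140 g, the thickest of the three things on the rack's rail; it hangs upright, lens down, tail cap up. This point is on its axis half-way up; its z axis runs from lens to tail. The top 34 mm of the torch stand free above its clip and can be gripped from above, from any side.
- torch_lens (a point): centre of the torch's flat lens end, its lowest point as it hangs; 61 mm below torch_centre along the torch; z axis along the torch from lens to tail
- torch: the whole torch with its clip; origin at the lens end's centre. The steel clip, on its +x side, is 9 mm wide and reaches 23 mm from the axis. Its bridge, 84 mm above the lens end, rests on the rail's top edge and its tongue hangs 40 mm down behind the rail, so the torch comes free when raised by more than 40 mm.
- rack: plywood paint rack, fixed, 120 mm deep (x), 300 mm wide (y). Origin on the table under it, x to its rear. A steel rail (5 mm thick, 38 mm tall, top edge 130 mm above the table) runs along y at x = -20 mm; torch, marker and scriber hang on its front (-x) side, 80 mm apart, in any order. Behind it stand dropper bottles up to 76 mm above the table.
- disc (a point): centre of the top face of the clear disc, 26 mm in diameter, lying on the model's white round altar drum (40 mm in diameter) and 2 mm proud of it; the disc's top is 50 mm above the table. z up. It lies 24 mm from the plinth's centre.
- model: white primed model, loose, about 350 g, on a round dark wooden plinth (100 mm in diameter, 18 mm high); origin at the centre of its underside. The altar drum with the disc is at x = -24 mm; opposite, at x = +26 mm, stands a horned figure with spread arms (y to 40 mm either side, top 115 mm above the table), 35 mm or more clear of the disc's centre.
- caddy: open black tool caddy, fixed, between rack and model: 200 mm (x) by 70 mm (y), walls 85 mm high, with brush handles, swabs and a pot standing up to 125 mm above the table. Origin at the centre of its underside.
- marker: paint marker, white and grey, 16 mm in diameter, 120 mm long, hanging on the rail by its clip, top 156 mm above the table. Origin 12.5 mm in front of its rear side at the height of its tip. To be left hanging.
- scriber: slim metal scriber, 10 mm in diameter, 124 mm long, hanging on the rail by its clip, top 158 mm above the table. Origin 12.5 mm in front of its rear side at the height of its tip. To be left hanging.
- dropper1: dropper paint bottle, 25 mm in diameter, 77 mm tall, standing about 90 mm from the model's centre; origin at the centre of its underside. To be left alone.
- dropper2: dropper paint bottle like dropper1, on another side of the model. To be left alone.
- dropper3: dropper paint bottle like dropper1, at the back of the bench. To be left alone.
- cleaner: bottle of airbrush cleaner, 42 mm in diameter, 125 mm tall, standing in front of the caddy; origin at the centre of its underside. To be left alone.
- beaker: small empty glass beaker, 52 mm in diameter, 65 mm tall, behind the caddy; origin at the centre of its underside. To be left alone.

How it is judged (in metres and radians):
On the way:
1. the torch is lifted clear of the rail, held by the gripper (height (world z) of torch_lens above 0.095 m and contact force between torch and rack below 0.05 N and contact force between torch and the fingers above 0.5 N), for 0.1 s.
At the end, for the whole second after the job is handed in: The torch is held in the fingers, still (under 20 mm/s), upright within 7 degrees, lens down, its lens centre within 8 mm of the disc's centre sideways and 7 to 23 mm above the disc's top, touching nothing of the model; the model is within 10 mm and every bystander within 20 mm of where it started (horizontal distance between torch_lens and disc below 0.008 m and z of torch_lens in the frame of disc between 0.007 and 0.023 m and angle between torch_lens's own z axis and vertical below 0.12 rad and height (world z) of torch_lens above 0.055 m and height (world z) of torch_centre above 0.1 m and contact force between torch and the fingers above 0.5 N and contact force between torch and model below 0.05 N and linear speed of torch below 0.02 m/s and distance of model from where it was at the start of the episode below 0.01 m and angle between model's own z axis and vertical below 0.05 rad and distance of each of marker, scriber, dropper1, dropper2, dropper3, cleaner, beaker from where it was at the start of the episode below 0.02 m); the arm keeps its last pose, push and grip.
It fails at once if the torch touches the model (contact force between torch and model above 0.3 N).
It fails at once if the torch knocks against the caddy (contact force between torch and caddy above 0.5 N).
It fails at once if the model is pushed or tipped (distance of model from where it was at the start of the episode above 0.01 m or angle between model's own z axis and vertical above 0.1 rad).
It fails at once if a bottle, pot or other bystander is disturbed (distance of any of marker, scriber, dropper1, dropper2, dropper3, cleaner, beaker from where it was at the start of the episode above 0.02 m).
It also fails if it takes over 40 s, if anything falls off the work surface, if the arm or the gripper's body presses on something with over 40 N, if the wrist force passes 120 N, or if a joint passes its speed limit or range.

## Working session

There is one attempt and no reset: what is moved stays moved. The work goes in short steps, Python scripts to look and compute and a shell command to move; the robot and the scene stay as the last step left them, time stands still between calls to the robot, and variables do not carry over. Pictures are saved under pics/ and viewed, at most 11 in all, crops included, and the job is handed in when it is done.

```bash
ls; mkdir -p pics; python3 - <<'E'
from plant import *
import cv2,numpy as np
o=get_obs(); print(o['clock'],o['tool_pos'],o['orientation'],o['opening'])
for n in ['scene','side','wrist']:
    s=snapshot(n); cv2.imwrite(f'pics/{n}0.png',s['color'][:,:,::-1])
    print(n,{k:(np.round(v,4).tolist() if k!='color' else 0) for k,v in s.items()})
E
```

```text
pics
0.0 [6.74817880e-01 8.13702511e-06 4.03708658e-01] [ 1.79905742e+02 -8.44572626e-03 -9.00044078e+01] 0.08770112452266891
scene {'color': 0, 'fx': 387.5619, 'fy': 387.5619, 'cx': 279.0056, 'cy': 217.2068, 'k1': -0.094, 'R': [[0.3936, 0.9192, -0.0107], [0.6186, -0.2735, -0.7365], [-0.68, 0.2833, -0.6763]], 't': [-0.2508, -0.272, 1.2987]}
side {'color': 0, 'fx': 479.746, 'fy': 479.746, 'cx': 277.4955, 'cy': 214.5471, 'k1': -0.0582, 'R': [[-0.9873, -0.1578, -0.0163], [-0.0684, 0.5161, -0.8538], [0.1432, -0.8419, -0.5204]], 't': [0.5715, 0.1052, 1.0168]}
wrist {'color': 0, 'fx': 339.3641, 'fy': 339.3641, 'cx': 275.418, 'cy': 200.466, 'k1': 0.0165, 'tool_from_camera': [[-0.0003, -0.9505, -0.3107, 0.0841], [1.0, -0.0004, 0.0001, -0.0003], [-0.0002, -0.3107, 0.9505, 0.0205], [0.0, 0.0, 0.0, 1.0]]}
```

View pics/scene0.png

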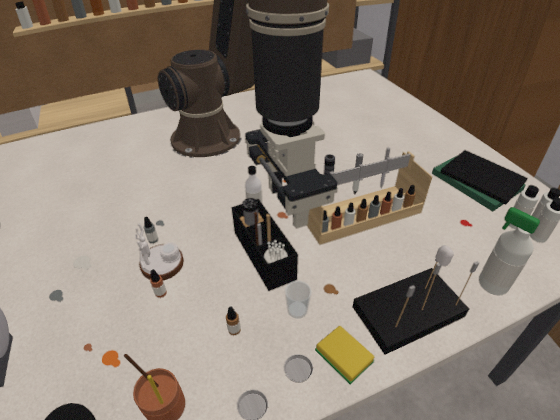

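View pics/side0.png

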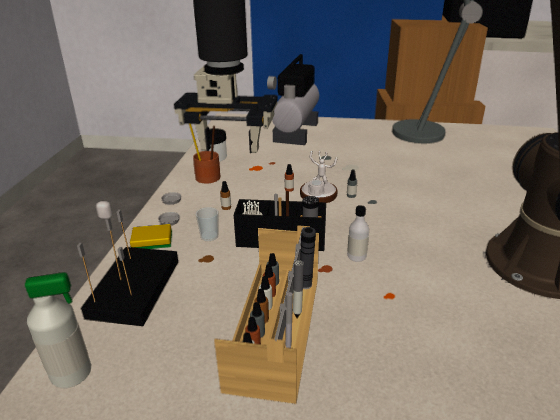

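View pics/wrist0.png

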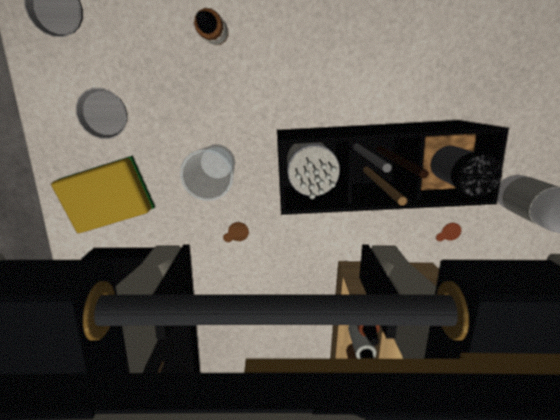

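The scene view shows the model at about (161,255), the caddy at (263,245) and the torch's tail at about (329,158). In the side view the torch is the thick dark cylinder with its top near (308,232), and the disc is near (318,187). Next I'll enlarge those regions.

```bash
cat > h.py <<'E'
import numpy as np,cv2
def ray(s,uv,tool=None):
    K=np.array([[s['fx'],0,s['cx']],[0,s['fy'],s['cy']],[0,0,1]])
    p=cv2.undistortPoints(np.array([[uv]],float),K,np.array([s['k1'],0,0,0.]))[0,0]
    d=np.array([p[0],p[1],1.])
    if 'R' in s: R=np.array(s['R']);c=-R.T@s['t'];d=R.T@d
    else:
        T=tool@np.array(s['tool_from_camera']);c=T[:3,3];d=T[:3,:3]@d
    return c,d/np.linalg.norm(d)
def plane(s,uv,z,tool=None):
    c,d=ray(s,uv,tool); return c+d*(z-c[2])/d[2]
def tri(*rs):
    A=sum(np.eye(3)-np.outer(d,d) for c,d in rs);b=sum((np.eye(3)-np.outer(d,d))@c for c,d in rs)
    X=np.linalg.solve(A,b);return X,[np.linalg.norm(np.cross(X-c,d)) for c,d in rs]
def proj(s,X,tool=None):
    if 'R' in s: Y=np.array(s['R'])@X+s['t']
    else:
        T=np.linalg.inv(tool@np.array(s['tool_from_camera']));Y=T[:3,:3]@X+T[:3,3]
    a=Y[:2]/Y[2];a=a*(1+s['k1']*(a@a));return np.array([s['fx']*a[0]+s['cx'],s['fy']*a[1]+s['cy']])
def toolT(o):
    from scipy.spatial.transform import Rotation as Ro
    T=np.eye(4);T[:3,:3]=Ro.from_euler('xyz',o['orientation'],degrees=True).as_matrix();T[:3,3]=o['tool_pos'];return T
E
python3 - <<'E'
import cv2,numpy as np
a=cv2.imread('pics/scene0.png');b=cv2.imread('pics/side0.png')
f=lambda i,x,y,w,h:cv2.resize(i[y:y+h,x:x+w],(400,300),interpolation=cv2.INTER_CUBIC)
# 5x crops of 80x60, bottom ones
cv2.imwrite('pics/c1.png',np.vstack([np.hstack([f(a,300,140,80,60),f(a,125,225,80,60)]),np.hstack([f(b,270,220,80,60),f(b,280,145,80,60)])]))
E
```

```text
(no output)
```

View pics/c1.png

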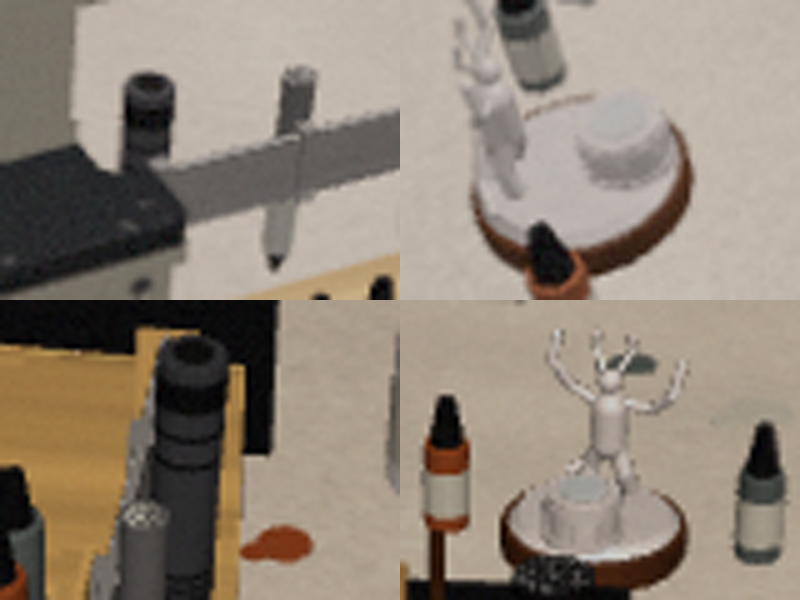

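Crop: torch tail centre at scene (330,156) and side (309,230); disc centre at scene (170,248) and side (316.5,182.5). I'll triangulate these and the surrounding objects.

```bash
python3 - <<'E'
from plant import *; from h import *
a=snapshot('scene');b=snapshot('side');w=snapshot('wrist');T=toolT(get_obs())
P=lambda *x:print(*[np.round(i,4) for i in x])
for n,u,v,z in [('torch',(329.6,156),(308.6,229.6),.168),('disc',(169.6,247.6),(316.2,182.2),.050),('marker',(359.4,154),(298.6,262.6),.156)]:
    X,e=tri(ray(a,u),ray(b,v));P(n,X,e,plane(a,u,z),plane(b,v,z))
P('scriber',plane(a,(388,149),.158))
P('rail', plane(b,(299,252),.13),plane(a,(331,174),.13),plane(a,(411,157),.13))
P('figure base', plane(a,(148,256),.02),plane(b,(323,178),.02))
for u in [(278,128),(507,125),(495,205),(281,213)]: P('caddy',plane(w,u,.085,T))
P('cleaner top',plane(a,(252,170),.125),plane(b,(361,208),.125))
P('drop1,2 tips',plane(a,(149,219),.077),plane(b,(352,172),.077),plane(a,(155,271),.077),plane(b,(290,167),.077))
P('beaker',plane(a,(298,290),.065))
P('cams',-a['R'].T@a['t'],-b['R'].T@b['t'])
E
```

```text
Traceback (most recent call last):
numpy._core._exceptions._UFuncNoLoopError: ufunc 'multiply' did not contain a loop with signature matching types (dtype('<U5'), dtype('float64')) -> None
```

```bash
python3 - <<'E'
from plant import *; from h import *
a=snapshot('scene');b=snapshot('side');w=snapshot('wrist');T=toolT(get_obs())
P=lambda n,*x:print(n,*[np.round(i,4) for i in x])
for n,u,v,z in [('torch',(329.6,156),(308.6,229.6),.168),('disc',(169.6,247.6),(316.2,182.2),.050),('marker',(359.4,154),(298.6,262.6),.156)]:
    X,e=tri(ray(a,u),ray(b,v));P(n,X,e,plane(a,u,z),plane(b,v,z))
P('scriber',plane(a,(388,149),.158))
P('rail', plane(b,(299,252),.13),plane(a,(331,174),.13),plane(a,(411,157),.13))
P('figure base', plane(a,(148,256),.02),plane(b,(323,178),.02))
for u in [(278,128),(507,125),(495,205),(281,213)]: P('caddy',plane(w,u,.085,T))
P('cleaner top',plane(a,(252,170),.125),plane(b,(361,208),.125))
P('drop1,2 tips',plane(a,(149,219),.077),plane(b,(352,172),.077),plane(a,(155,271),.077),plane(b,(290,167),.077))
P('beaker',plane(a,(298,290),.065))
P('cams',-np.array(a['R']).T@a['t'],-np.array(b['R']).T@b['t'])
E
```

```text
torch [0.4914 0.1924 0.1683] [0.0014 0.0014] [0.493  0.1926 0.168 ] [0.4905 0.1902 0.168 ]
disc [ 0.5119 -0.2126  0.05  ] [0.0022 0.0022] [ 0.5148 -0.2118  0.05  ] [ 0.5107 -0.2163  0.05  ]
marker [0.4984 0.2724 0.1563] [0.0005 0.0005] [0.4987 0.2726 0.156 ] [0.4982 0.2715 0.156 ]
scriber [0.5103 0.3479 0.158 ]
rail [0.5052 0.2065 0.13  ] [0.5124 0.189  0.13  ] [0.5298 0.4106 0.13  ]
figure base [ 0.4906 -0.2634  0.02  ] [ 0.4987 -0.3013  0.02  ]
caddy [ 0.6729 -0.0524  0.085 ]
caddy [ 0.4765 -0.0544  0.085 ]
caddy [0.4721 0.0181 0.085 ]
caddy [0.67  0.026 0.085]
cleaner top [0.4143 0.0255 0.125 ] [0.3983 0.0297 0.125 ]
drop1,2 tips [ 0.4327 -0.2381  0.077 ] [ 0.4205 -0.233   0.077 ] [ 0.5947 -0.2524  0.077 ] [ 0.5829 -0.2421  0.077 ]
beaker [ 0.743  -0.0046  0.065 ]
cams [ 1.15   -0.2118  0.6753] [0.4259 0.892  0.6283]
```

Height and size checks agree (tail z 0.168, disc z 0.050, caddy about 0.2 x 0.07). The tool axes in world are x→-y, y→-x, z→-z. I'll move to above the torch.

```bash
python3 -m handwheel '[[1,-0.9,0.9,0,0,0,0],[1,-0.9,0.9,0,0,0,0],[1,-0.9,0.9,0,0,0,0],[1,-0.9,0.9,0,0,0,0],[1,-0.9,0.9,0,0,0,0]]'; python3 -m handwheel '[[1,-0.9,0.9,0,0,0,0],[1,-0.9,0.9,0,0,0,0],[1,-0.9,0.9,0,0,0,0],[1,-0.4,0.15,0,0,0,0],[1,0,0,0,0,0,0]]'; python3 - <<'E'
from plant import *; from h import *
o=get_obs();T=toolT(o);print(o['clock'],o['tool_pos'],o['orientation'],o['joint_pos'])
w=snapshot('wrist');b=snapshot('side')
cv2.imwrite('pics/w1.png',np.hstack([w['color'][:,:,::-1][:,130:430],cv2.resize(b['color'][150:310,230:390,::-1],(420,420))]))
print(proj(w,np.array([.491,.192,.168]),T)-[130,0], proj(w,o['tool_pos']+T[:3,:3]@[0,0,.159],T)-[130,0])
E
```

```text
clock: 1.08
tool_pos: [0.5617, 0.1131, 0.4048]
orientation: [-180.0, 0.0, -90.0]
force: [0.0, 1.2, -0.1]
opening: 0.0877
gripper_force: 0.0
clock: 1.7
tool_pos: [0.4913, 0.1905, 0.4049]
orientation: [-180.0, 0.0, -89.9]
force: [0.4, 0.3, 1.0]
opening: 0.0878
gripper_force: 0.0
1.7 [0.49134263 0.19047163 0.40490196] [-1.79970760e+02  1.24744481e-02 -8.99221959e+01] [ 4.25374569e+01  6.54464130e+00 -1.78766292e+01  1.15738585e-02
 -6.55487371e+01 -4.24644439e+01]
[146.49035809 221.06280752] [146.03822337 279.91711444]
```

View pics/w1.png

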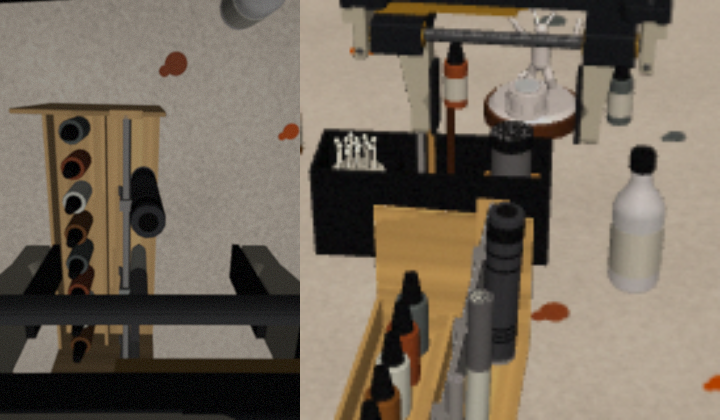

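In the wrist view the torch tail is at full-image (279,217), which gives about (0.490,0.190), within 1.5 mm of the tool axis. The side view shows a clear path down. I'll descend and close.

```bash
python3 -m handwheel '[[1,0,0.05,0.8,0,0,0],[1,0,0,0.8,0,0,0],[1,0,0,0.8,0,0,0],[1,0,0,0.8,0,0,0],[1,0,0,0.3,0,0,0]]'; python3 -m handwheel '[[1,0,0,0,0,0,0],[0,0,0,0,0,0,0],[-0.4,0,0,0,0,0,0],[-1,0,0,0,0,0,0],[-1,0,0,0,0,0,0]]';python3 -m handwheel '[[-1,0,0,0,0,0,0],[-1,0,0,0,0,0,0],[-1,0,0,0,0,0,0],[-1,0,0,0,0,0,0]]'
```

```text
clock: 2.42
tool_pos: [0.4903, 0.1891, 0.3159]
orientation: [179.9, -0.1, -90.1]
force: [-0.4, 0.0, 0.1]
opening: 0.0878
gripper_force: 0.0
clock: 3.05
tool_pos: [0.49, 0.19, 0.3174]
orientation: [-180.0, 0.0, -90.0]
force: [0.5, -0.3, -0.7]
opening: 0.0532
gripper_force: 0.0
clock: 3.55
tool_pos: [0.4903, 0.1901, 0.3173]
orientation: [-180.0, 0.0, -90.0]
force: [2.6, -0.4, -0.2]
opening: 0.0247
gripper_force: 29.8
```

```bash
python3 -m handwheel '[[-1,0,0,-0.4,0,0,0],[-1,0,0,-0.4,0,0,0],[-1,0,0,-0.4,0,0,0],[-1,0,0,-0.4,0,0,0],[-1,0,0,-0.4,0,0,0]]'; python3 -m handwheel '[[-1,0,0,-0.6,0,0,0],[-1,0,0,-0.6,0,0,0],[-1,0,0,-0.6,0,0,0],[-1,0,0,-0.6,0,0,0],[-1,0,0,-0.4,0,0,0]]'; python3 - <<'E'
from plant import *; from h import *
o=get_obs();T=toolT(o);print(o['clock'],o['tool_pos'],o['opening'],o['gripper_force'])
a=snapshot('scene');b=snapshot('side')
f=lambda i,x,y,w,h:cv2.resize(i['color'][y:y+h,x:x+w,::-1],(400,500),interpolation=cv2.INTER_CUBIC)
cv2.imwrite('pics/l1.png',np.hstack([f(a,280,80,96,120),f(b,262,140,96,120)]))
for s in(a,b):print(proj(s,np.array([.490,.190,.163])),proj(s,np.array([.490,.190,.25])))
E
```

```text
clock: 4.18
tool_pos: [0.4897, 0.1899, 0.3678]
orientation: [180.0, -0.0, -90.0]
force: [-0.2, -0.6, -1.8]
opening: 0.0244
gripper_force: 29.8
clock: 4.8
tool_pos: [0.4901, 0.19, 0.4384]
orientation: [-180.0, 0.0, -90.0]
force: [0.5, -0.1, -0.6]
opening: 0.0244
gripper_force: 29.8
4.8 [0.49006561 0.19000717 0.43839211] 0.02442951497203495 29.765062630176544
[327.85192866 157.38761431] [330.63162514 124.46792115]
[308.86394374 231.94711388] [309.7879659 188.2391706]
```

View pics/l1.png

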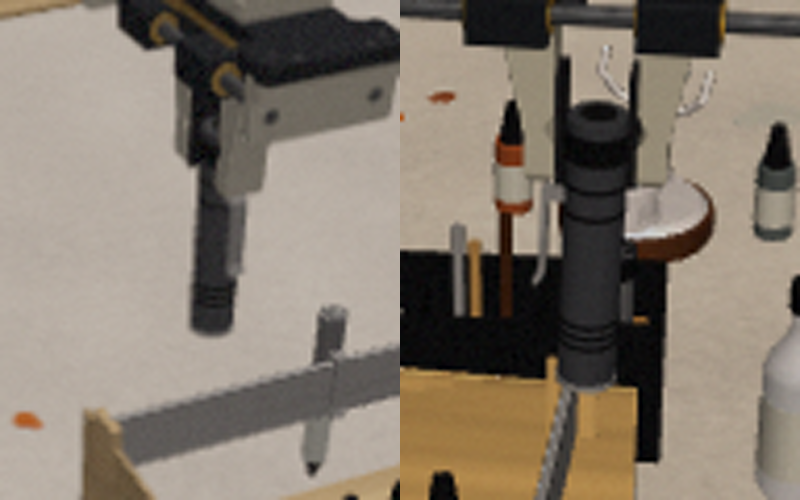

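The torch hangs free of the rail in the grip. Its lens is at about scene (330.5,158) and side (306.7,231), and the marker is still in place. I'll carry it across at lens height of about 0.165 m, above everything (125 mm max).

```bash
python3 -m handwheel '[[-1,0.4,-0.04,0,0,0,0],[-1,0.8,-0.04,0,0,0,0],[-1,0.8,-0.04,0,0,0,0],[-1,0.8,-0.04,0,0,0,0],[-1,0.8,-0.04,0,0,0,0]]'; python3 -m handwheel '[[-1,0.8,-0.05,0,0,0,0],[-1,0.8,-0.05,0,0,0,0],[-1,0.8,-0.05,0,0,0,0],[-1,0.8,-0.05,0,0,0,0],[-1,0.8,-0.05,0,0,0,0]]'; python3 -m handwheel '[[-1,0.8,-0.05,0,0,0,0],[-1,0.8,-0.05,0,0,0,0],[-1,0.8,-0.05,0,0,0,0],[-1,0.8,-0.05,0,0,0,0],[-1,0.8,-0.05,0,0,0,0]]';  python3 -m handwheel '[[-1,0.8,-0.05,0,0,0,0],[-1,0.8,-0.05,0,0,0,0],[-1,0.8,-0.05,0,0,0,0],[-1,0.8,-0.05,0,0,0,0],[-1,0.8,-0.05,0,0,0,0]]'; python3 -m handwheel '[[-1,0.4,0,0,0,0,0],[-1,0,0,0,0,0,0],[-1,0,0,0,0,0,0]]'; python3 - <<'E'
from plant import *; from h import *
o=get_obs();T=toolT(o);print(o['clock'],o['tool_pos'],o['opening'],o['gripper_force'])
a=snapshot('scene');b=snapshot('side');w=snapshot('wrist')
f=lambda i,x,y,w,h:cv2.resize(i['color'][y:y+h,x:x+w,::-1],(w*4,h*4),interpolation=cv2.INTER_CUBIC)
cv2.imwrite('pics/d1.png',np.hstack([f(a,120,160,100,125),f(b,270,90,100,125)]))
cv2.imwrite('pics/d1w.png',w['color'][:,:,::-1])
p=o['tool_pos'];
for s in(a,b):print([np.round(proj(s,np.array([p[0],p[1],z])),1) for z in (.164,.286,.05)])
E
```

```text
clock: 5.52
tool_pos: [0.495, 0.0982, 0.4372]
orientation: [-180.0, 0.0, -90.0]
force: [-0.3, -0.2, -1.0]
opening: 0.0243
gripper_force: 29.8
clock: 6.15
tool_pos: [0.5011, -0.0016, 0.4372]
orientation: [-180.0, 0.0, -90.0]
force: [-0.3, -0.4, -1.1]
opening: 0.0245
gripper_force: 29.8
clock: 6.78
tool_pos: [0.5072, -0.1016, 0.4372]
orientation: [-180.0, -0.0, -90.0]
force: [-0.1, 0.1, -0.9]
opening: 0.0242
gripper_force: 29.8
clock: 7.4
tool_pos: [0.5133, -0.2016, 0.4372]
orientation: [-180.0, -0.0, -90.0]
force: [0.0, -0.7, -0.7]
opening: 0.0247
gripper_force: 29.8
clock: 7.78
tool_pos: [0.5136, -0.2098, 0.4372]
orientation: [-180.0, 0.0, -90.0]
force: [-0.7, 0.1, -1.1]
opening: 0.0249
gripper_force: 29.8
7.775 [ 0.51355521 -0.20982715  0.43719665] 0.02492494393786002 29.766516387462616
[array([159.1, 208.5]), array([144.8, 158.2]), array([170.3, 247. ])]
[array([316. , 142.3]), array([317.2,  93.9]), array([314.9, 183.3])]
```

View pics/d1.png

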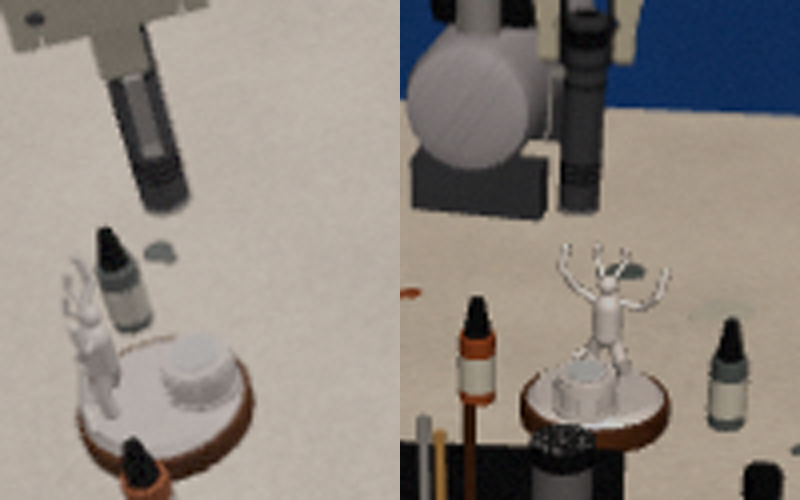

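Scene view: lens (161.1,210.4), disc (169.9,248.1). Side view: lens (314.4,141.9), tail (317.1,94.1), disc (316.1,182.3). Next I'll triangulate both points with the same cameras and take the difference, so the calibration error cancels.

```bash
python3 - <<'E'
from plant import *; from h import *
a=snapshot('scene');b=snapshot('side')
L=tri(ray(a,(161.1,210.4)),ray(b,(314.4,141.9)));D=tri(ray(a,(169.9,248.1)),ray(b,(316.1,182.3)))
print(L,D,D[0]-L[0])
for s,u,v in((a,(161.1,210.4),(169.9,248.1)),(b,(314.4,141.9),(316.1,182.3))):
    print(plane(s,v,.05)-plane(s,u,.164),plane(s,u,.164))
E
```

```text
(array([ 0.5184398 , -0.207805  ,  0.16408882]), [np.float64(0.0018585018007610864), np.float64(0.0018585018007611094)]) (array([ 0.51248836, -0.21249063,  0.04939863]), [np.float64(0.0026506773943518773), np.float64(0.002650677394351927)]) [-0.00595145 -0.00468563 -0.11469018]
[-0.00451658 -0.00429549 -0.114     ] [ 0.52108607 -0.20715876  0.164     ]
[-0.00668261 -0.00382579 -0.114     ] [ 0.51762396 -0.21187509  0.164     ]
```

View pics/d1w.png

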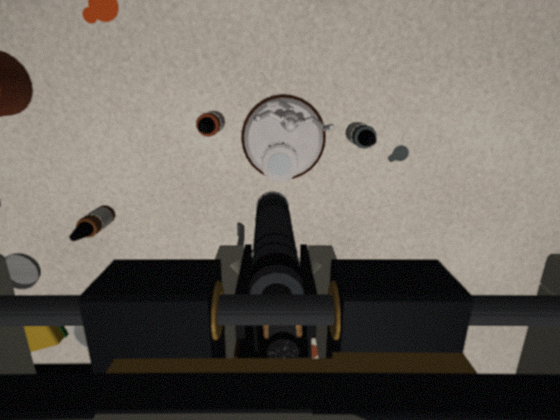

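The wrist view shows the torch leaning about 2° (lens toward +x), with the disc at (281,162) straight ahead. Correction: x -5.5 mm, y -4.3 mm. I'll then go down most of the way and look again.

```bash
python3 -m handwheel '[[-1,0.17,0.22,0,0,0,0],[-1,0,0,0.4,0,0,0],[-1,0,0,0.6,0,0,0],[-1,0,0,0.6,0,0,0],[-1,0,0,0.6,0,0,0]]'; python3 -m handwheel '[[-1,0,0,0.6,0,0,0],[-1,0,0,0.4,0,0,0],[-1,0,0,0.2,0,0,0],[-1,0,0,0,0,0,0],[-1,0,0,0,0,0,0]]'; python3 - <<'E'
from plant import *; from h import *
o=get_obs();T=toolT(o);print(o['clock'],o['tool_pos'],o['opening'],o['gripper_force'])
a=snapshot('scene');b=snapshot('side');w=snapshot('wrist')
f=lambda i,x,y,w,h:cv2.resize(i['color'][y:y+h,x:x+w,::-1],(400,600),interpolation=cv2.INTER_CUBIC)
cv2.imwrite('pics/d2.png',np.hstack([f(a,135,190,60,90),f(b,287,115,60,90)]))
cv2.imwrite('pics/d2w.png',w['color'][:,:,::-1])
E
```

```text
clock: 8.65
tool_pos: [0.5081, -0.2142, 0.3806]
orientation: [179.9, 0.0, -90.0]
force: [-0.2, -0.3, -0.3]
opening: 0.0245
gripper_force: 29.8
clock: 9.28
tool_pos: [0.5084, -0.2143, 0.3527]
orientation: [-179.9, -0.0, -90.0]
force: [-0.2, 0.0, -1.8]
opening: 0.0247
gripper_force: 29.8
9.275 [ 0.50843571 -0.21429697  0.3526853 ] 0.02474106099036846 29.76664960384369
```

View pics/d2.png

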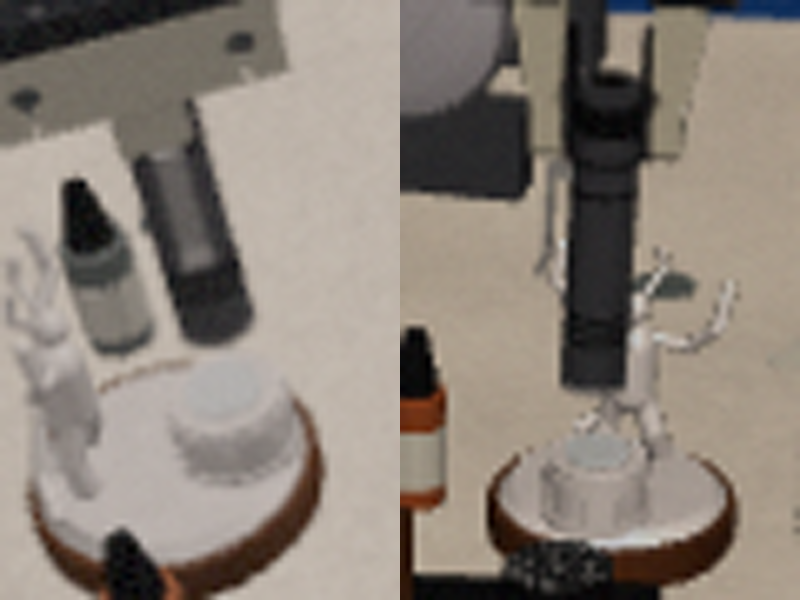

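Crop scale is 6.67. Scene: lens (219,326), disc (223,390). Side: lens (193,380), disc (200,451). The lens is still clear above the disc, with the two nearly aligned.

```bash
python3 - <<'E'
from plant import *; from h import *
a=snapshot('scene');b=snapshot('side');k=60/400
A=lambda x,y:(135+x*k-.4,190+y*k-.4)
B=lambda x,y:(287+x*k-.4,115+y*k-.4)
L=tri(ray(a,A(219,326)),ray(b,B(193,380)));D=tri(ray(a,A(223,390)),ray(b,B(200,451)))
print(L,D,D[0]-L[0])
for s,u,v in((a,A(219,326),A(223,390)),(b,B(193,380),B(200,451))):
    print(plane(s,v,.05)-plane(s,u,.081))
E
```

```text
(array([ 0.51428881, -0.21151897,  0.08088551]), [np.float64(0.002254854801316335), np.float64(0.0022548548013163255)]) (array([ 0.51091887, -0.21603648,  0.04846425]), [np.float64(0.0018504795646627937), np.float64(0.0018504795646627277)]) [-0.00336995 -0.0045175  -0.03242126]
[-0.00254758 -0.00463708 -0.031     ]
[-0.00340522 -0.00092675 -0.031     ]
```

View pics/d2w.png

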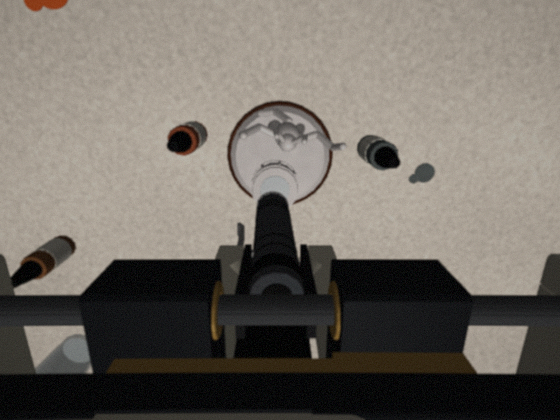

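The wrist view shows the torch's front edge near v≈193 and the drum's far rim near v≈165. I'll check y from column profiles.

```bash
python3 - <<'E'
from plant import *; from h import *
w=snapshot('wrist');T=toolT(get_obs());g=cv2.cvtColor(w['color'],cv2.COLOR_RGB2GRAY)
print(list(enumerate(g[150:206,270:280].mean(1).astype(int),150)))
for v in (163,166,175,192,194): print(v,plane(w,(274,v),.048,T)[1]+.020,plane(w,(274,v),.05,T)[1]+.013,plane(w,(274,v),.081,T)[1]+.0125)
r=g[200,240:310];print(r); r=g[176,240:310];print(r); r=g[184,240:310];print(r)
E
```

```text
[(150, np.int64(166)), (151, np.int64(166)), (152, np.int64(166)), (153, np.int64(166)), (154, np.int64(165)), (155, np.int64(166)), (156, np.int64(166)), (157, np.int64(165)), (158, np.int64(167)), (159, np.int64(159)), (160, np.int64(146)), (161, np.int64(138)), (162, np.int64(114)), (163, np.int64(86)), (164, np.int64(93)), (165, np.int64(126)), (166, np.int64(140)), (167, np.int64(130)), (168, np.int64(150)), (169, np.int64(166)), (170, np.int64(168)), (171, np.int64(167)), (172, np.int64(168)), (173, np.int64(167)), (174, np.int64(166)), (175, np.int64(160)), (176, np.int64(154)), (177, np.int64(157)), (178, np.int64(162)), (179, np.int64(164)), (180, np.int64(161)), (181, np.int64(161)), (182, np.int64(163)), (183, np.int64(164)), (184, np.int64(163)), (185, np.int64(163)), (186, np.int64(162)), (187, np.int64(164)), (188, np.int64(164)), (189, np.int64(165)), (190, np.int64(157)), (191, np.int64(131)), (192, np.int64(91)), (193, np.int64(57)), (194, np.int64(31)), (195, np.int64(20)), (196, np.int64(19)), (197, np.int64(18)), (198, np.int64(16)), (199, np.int64(16)), (200, np.
[... 600 characters left out ...]
  19  21  18   4  18  17  19  49  82 128 166 171 170 172 170 166
 152 120  81  59  54  55  55  72  95 118 142 155 169 173 170 164]
[157 165 164 164 168 166 166 171 170 168 167 172 164 159 147 134 127 138
 157 168 169 169 164 164 164 168 165 162 162 156 150 158 153 150 154 156
 152 154 154 161 161 161 164 171 171 174 171 174 172 172 168 161 143 139
 143 146 155 167 165 168 168 167 168 167 166 165 168 166 165 164]
[ 87 127 148 149 150 160 165 165 172 170 169 160 153 154 161 167 166 167
 165 164 162 155 155 156 163 160 160 164 163 163 166 164 163 159 163 162
 163 161 167 163 162 169 170 162 163 162 163 160 161 167 169 172 172 173
 170 168 151 148 165 171 173 170 169 174 171 173 174 172 169 170]
```

The wrist gives disc y ≈ -0.2155 and lens y ≈ -0.2105, which agrees with the triangulation. Final correction: x -2.4 mm, y -4.6 mm, then down 16 mm.

```bash
python3 -m handwheel '[[-1,0.18,0.1,0,0,0,0],[-1,0,0,0.2,0,0,0],[-1,0,0,0.22,0,0,0],[-1,0,0,0.22,0,0,0],[-1,0,0,0,0,0,0]]'; python3 -m handwheel '[[-1,0,0,0,0,0,0],[-1,0,0,0,0,0,0],[-1,0,0,0,0,0,0]]'; python3 - <<'E'
from plant import *; from h import *
o=get_obs();T=toolT(o)
a=snapshot('scene');b=snapshot('side');w=snapshot('wrist')
f=lambda i,x,y,w,h,W:cv2.resize(i['color'][y:y+h,x:x+w,::-1],(W,600),interpolation=cv2.INTER_CUBIC)
cv2.imwrite('pics/d3.png',np.hstack([f(a,150,215,40,60,400),f(b,297,140,40,60,400)]))
g=cv2.cvtColor(w['color'],cv2.COLOR_RGB2GRAY)
print(list(enumerate(g[155:206,270:280].mean(1).astype(int).tolist(),155)))
print(g[205,240:310],g[192,240:310])
for v in (170,175,180,185,190,195): print(v,plane(w,(274,v),.048,T)[1]+.020,plane(w,(274,v),.05,T)[1]+.013,plane(w,(274,v),.065,T)[1]+.0125)
E
```

```text
clock: 10.2
tool_pos: [0.5056, -0.2187, 0.3354]
orientation: [179.9, 0.0, -90.0]
force: [-0.8, -1.0, -0.6]
opening: 0.025
gripper_force: 29.8
clock: 10.58
tool_pos: [0.5058, -0.2188, 0.3364]
orientation: [-180.0, -0.0, -90.0]
force: [1.1, 0.3, -1.8]
opening: 0.0249
gripper_force: 29.8
[(155, 147), (156, 150), (157, 153), (158, 156), (159, 158), (160, 162), (161, 165), (162, 166), (163, 166), (164, 167), (165, 167), (166, 167), (167, 167), (168, 157), (169, 139), (170, 130), (171, 116), (172, 93), (173, 85), (174, 103), (175, 134), (176, 139), (177, 130), (178, 147), (179, 163), (180, 169), (181, 169), (182, 170), (183, 169), (184, 168), (185, 164), (186, 157), (187, 159), (188, 161), (189, 163), (190, 158), (191, 133), (192, 90), (193, 56), (194, 33), (195, 21), (196, 17), (197, 17), (198, 18), (199, 13), (200, 13), (201, 13), (202, 12), (203, 12), (204, 13), (205, 14)]
[170 171 161 145 105  69  64  99 132 160 169 167 166 168 165 166 128  78
  27  10  13   9  16  14   8  15  14  15  14  15  11  15  15  20  12  17
  17   9  13  11  13   7  15  10  10   5  14  42 102 159 175 175 177 174
 170 162 169 171 167 165 163 160 155 132 105  73  46  50  79 117] [162 166 170 172 174 169 169 163 155 144 153 169 166 171 164 162 164 162
 152 156 160 164 163 161 151 144 121 109 106  92  74  73  79  80  77  87
  91 100 116 132 151 156 165 161 158 162 173 175 172 171 171 166 165 145
 148 161 169 168 173 170 173 169 173 172 170 169 173 173 172 175]
170 -0.22117299762894463 -0.22863350767437263 -0.23258733301508294
175 -0.21703325963603992 -0.22452468499726502 -0.2287103752064534
180 -0.2128539843895553 -0.2203766203284231 -0.22479638986993172
185 -0.20863469377754393 -0.21618883912641146 -0.2208449292429182
190 -0.20437490227169255 -0.21196085948881332 -0.21685553861721912
195 -0.20007411677136708 -0.20769219199744057 -0.21282775619299177
```

View pics/d3.png

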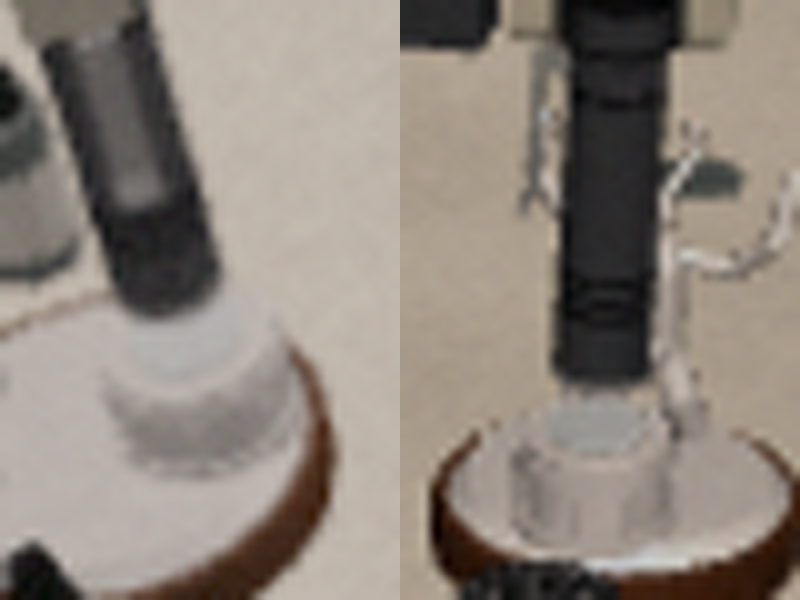

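The lens sits over the disc with a clear gap: 53 crop px in the side view, about 15 mm. It is within about 1.5 mm sideways by the wrist and side views. The tilt is about 2-3° and the model is undisturbed, so I'm handing in.

```bash
python3 -c "
from plant import *
print(close_job())"
```

```text
the job is handed in; nothing more can be done
None
```

I handed the job in with the torch still gripped and held still over the disc, about 15 mm above it, within about 1.5 mm of centre and leaning 2–3°. In the last pictures it was clear of the model; the hand-in gave no verdict.

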